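# Pack out a gel caster and lock it

## Task

The gel caster by the sink is loaded with glass cassettes, but there is slack left between the cassettes and its pressure plate. Find the one of the three white filler blocks that takes up the gap (the thickest that still slides in), stand it in the gap, fully down on the floor of the caster, and swing the black cam lever fully round so that the plate clamps the pack tight. Leave the other two fillers standing upright on the worktop and do not knock over the bottles or the timer.

Things in the scene. Friction and masses are not known exactly. Their poses are not given: they have to be found in the camera images.
- caster: fixed gel caster. Grey base plate 92 mm (its x) by 166 mm (its y), 8 mm thick; its top is the inner floor. Origin: centre of its underside; z up; y runs from the cam end (to the robot's right) to the cassette end. Clear side walls with inner faces at x = +-37 mm, y -32 to 56, top at z 62. Grey end wall y 56 to 76, top at z 66
- gap (a point): on the caster's floor (caster x 0, y -16, z 8 mm), right below the face of the open pressure plate: the near side of the gap. Its far side is the face of the glass cassettes (fixed, 70 mm wide, top at caster z 61), 16 to 33 mm further along caster +y; how far differs each time and must be felt or seen. Both sides are rigid while the lever is open
- press_plate: grey pressure plate, 70 mm wide, 10 mm thick, top at caster z 64. Origin: in the plane of its pressing face, at its middle, caster z 9 mm; axes as the caster's. Lever open: the face is at caster y = -16 mm. Closing the lever pushes it up to 11 mm towards +y through a rubber buffer of about 3 N per mm: slack of up to 8 mm beside a filler is still clamped, more is not
- cam_lever (a joint): turn of the black cam lever about its vertical pin (at caster x 0, y -54 mm), rad, positive anticlockwise from above. 0 = open, the lever points to caster -y (starts at 0 to 0.15); 1.65 = closed against its stop, the lever points to caster +x (away from the robot), a little over centre, where it locks itself. Needs up to about 0.4 N m
- cam_tip (a point): middle of the grip at the end of the cam lever, 60 mm from the pin, at height z 56 mm; the grip is 14 mm wide, 30 mm long (along the lever) and 18 mm high (z 47 to 65 mm), nothing under it when open; push it sideways or pinch it from above
- filler_thin: white filler block standing upright left of the caster (the three in any order, turned up to 0.25 rad), 14 mm thick: a plate 70 mm wide (its x), 60 mm high, with a grip tab 30 mm wide in the middle of its top edge, equally thick, from z 60 to 92 mm; foot edges chamfered 3 mm; about 90 g. Origin: centre of its underside; y through its thickness, z up. Grasp the tab from above across the thickness
- filler_mid: white filler block standing upright left of the caster (the three in any order, turned up to 0.25 rad), 20 mm thick: a plate 70 mm wide (its x), 60 mm high, with a grip tab 30 mm wide in the middle of its top edge, equally thick, from z 60 to 92 mm; foot edges chamfered 3 mm; about 128 g. Origin: centre of its underside; y through its thickness, z up. Grasp the tab from above across the thickness
- filler_thick: white filler block standing upright left of the caster (the three in any order, turned up to 0.25 rad), 26 mm thick: a plate 70 mm wide (its x), 60 mm high, with a grip tab 30 mm wide in the middle of its top edge, equally thick, from z 60 to 92 mm; foot edges chamfered 3 mm; about 167 g. Origin: centre of its underside; y through its thickness, z up. Grasp the tab from above across the thickness
- timer: small green and white countdown timer standing to the right of the caster, 53 x 66 x 63 mm, loose. Origin: centre of its underside, z up. Not to be knocked over
- brown_bottle: brown reagent bottle, 44 mm across, 90 mm high, loose, behind the timer. Origin: centre of its underside, z up. Not to be knocked over
- white_bottle: white reagent bottle, 50 mm across, 100 mm high, loose, at the far left beyond the fillers. Origin: centre of its underside, z up. Not to be knocked over

How it is judged:
By the outcome, as a careful person would: the job done as asked, in the order asked, and still so for the second after the job is handed in, with the robot touching nothing.
It also fails if it takes over 72 s, if anything falls off the work surface, if the arm or the gripper's body presses on something with over 40 N, if the wrist force passes 120 N, or if a joint passes its speed limit or range.

## Robot

A 6-joint arm with a two-finger parallel gripper is mounted at the origin on a cart in front of the work surface, level with it; the furniture and walls round the work are solid. World frame = base frame: x ahead of the robot, y to its left, z up, the work surface at z = 0. Lengths are in m, angles in degrees, forces in N, time in s.
With the tool pointing down it reaches from about 0.375 to 0.925 m from the base axis. Payload 5.7 kg.
Tool frame: the origin (TCP) lies at the very end of the fingers, on their centre line; the grasp point (between the pads) lies manip.tcp_to_grasp behind it (manip.tcp_to_grasp is the distance from the TCP to the grasp point, in m); z points along the fingers, y is the line along which they close (so a half turn about z gives the same grasp; the last joint's range is limited). The gripper opens to 88 mm and grips with 3 to 60 N. Pads are 20 mm wide; open, the fingers measure 115 mm over their backs; the gripper's body (75 mm by 178 mm) begins 61 mm behind the grasp point.
Start: joints at [-74.777, 20.558, 86.54, -0, 72.909, -6.595], TCP at [0.223, -0.557, 0.223] pointing down, gripper open.
Joint ranges: [-170.27, 170.27], [-57.76, 135], [12.27, 136.19], [-55.21, 235.2], [11.17, 155.16], [-170.74, 170.74]. Speed limits (degrees/s): [136.94, 136.94, 180, 180, 180, 180].

## Interface

Orientations are given as a 3x3 rotation matrix whose columns are the frame's x, y, z axes.
In Python, from plant import state, viewer, ticket, manip gives the robot as it stands.
- The arm moves only by the tool servo_tool, never from a script. Its argument "targets" is one flat list of numbers, 5 for each row, row after row: the shift along the world's x, y, z as a fraction of full scale, then the turn about the world's z as a fraction of full scale, then the closure, from -1 (fully open) to 1 (shut). A call has 1 to 12 rows; each row is the pose to reach, as a shift and turn from the pose commanded when the call began; what a row does not reach only later rows make up. Full scale, the value 1, is 0.2 m for a shift and 90 degrees for a turn. A row lasts 1/8 s, in which the tool goes at most 62.5 mm and 10.7 degrees, less where a joint would pass 70% of its speed; a pose out of reach is approached as far as the arm can. A call with a number of a shift or a turn outside -1 to 1 is refused whole. A call with a gripper value outside its range is refused whole. The fingers move at their own pace and stop on an object; "newtons" is the grip in N (left out, the last holds). Time passes only in rows, so rows that repeat a pose let the fingers close. It gives the time, the measured TCP pose, the force, the opening and the grip force at its end, in the units of the state.
- state(): the state, without advancing time (a new reading comes with each control period).
- viewer.camera(name): name is "side" or "top" or "wrist"; returns a dict with "pixels" (384x512x3 uint8, blue, green, red), "camera_matrix" (3x3 intrinsics, pixels), "R" (3x3) and "t" (3): a world point X has camera coordinates R X + t. Camera axes: x right, y down, z forward; pixel columns grow to the right and rows downward; lengths in m; the calibration is good to about 2 mm. A picture is of the moment at which its call begins. There is no depth.
- ticket.finish_job(): hands the job in; it is judged then, once.
The state is a dict: "t": time; "q": joint angles; "joint_velocities": joint speeds; "tau": joint torques, N m; "tool_pos": TCP position; "ee_rot": TCP orientation; "wrist_force": force on the tool from outside, world axes, zero at the start; "ft_torque": the same for the moment, N m; "width": finger opening in m; "grasp_force": force on a finger pad.
Only numpy, scipy, OpenCV 4.12 (cv2) and the standard library are available. Lean on these libraries where they do the work, as an engineer would, in place of code of your own. Each camera call takes 0.05 s, during which the arm holds its last target. There are 200 camera calls.

## Working session

There is one attempt and no reset: what is moved stays moved. The work goes in short steps, Python scripts to look and compute and a tool call to move; the robot and the scene stay as the last step left them, time stands still between calls to the robot, and variables do not carry over. Pictures are saved under pics/ and viewed, at most 10 in all, crops included, and the job is handed in when it is done.

Besides the shell and the picture viewer there is one more tool, called after "Request:" in YAML: its name, and indented under it one key for each argument. servo_tool: Moves the arm, as the interface text tells. Its arguments: {"type":"object","properties":{"targets":{"type":"array","items":{"type":"number"}},"newtons":{"type":"number"}},"required":["targets"]}

```bash
mkdir -p pics; cat > h.py <<'E'
import numpy as np, cv2
from plant import state, viewer, ticket, manip
def ray(c,uv):
    K=c["camera_matrix"];R=np.array(c["R"]);t=np.array(c["t"])
    d=R.T@(np.linalg.inv(K)@np.array([uv[0],uv[1],1.0])); o=-R.T@t
    return o,d/np.linalg.norm(d)
def onz(c,uv,z):
    o,d=ray(c,uv); return o+d*(z-o[2])/d[2]
def proj(c,X):
    p=c["camera_matrix"]@(np.array(c["R"])@np.array(X)+np.array(c["t"])); return p[:2]/p[2]
def tri(c1,u1,c2,u2):
    o1,d1=ray(c1,u1);o2,d2=ray(c2,u2)
    s=np.linalg.lstsq(np.array([d1,-d2]).T,o2-o1,rcond=None)[0]
    a=o1+s[0]*d1;b=o2+s[1]*d2
    return (a+b)/2,np.linalg.norm(a-b)
E
python3 - <<'E'
from h import *
ims=[]
import pickle
for n in ["top","side","wrist"]:
    c=viewer.camera(n); pickle.dump(c,open(n+"0.pkl","wb")); 
    print(n,-np.array(c["R"]).T@c["t"])
    cv2.imwrite(f"pics/{n}0.png",c["pixels"])
a=pickle.load(open("top0.pkl","rb"))["pixels"];b=pickle.load(open("side0.pkl","rb"))["pixels"]
print(manip.tcp_to_grasp,state())
E
```

```text
top [0.45504954 0.02555942 1.04009381]
side [ 0.48171214 -1.10919654  0.67577584]
wrist [ 0.30180403 -0.52561195  0.38415385]
0.0187 {'t': 0.15, 'q': array([-7.47758532e+01,  2.05894703e+01,  8.65821500e+01, -6.22428928e-04,
        7.29081554e+01, -6.59481650e+00]), 'joint_velocities': array([ 0.10053865, -0.1060273 , -0.12553667,  0.05275061, -0.05775871,
        0.06691866]), 'tau': array([-1.78801643e-04, -5.15758359e+01, -2.71010309e+01,  6.73450646e-02,
        3.06283857e-02, -8.72955911e-05]), 'tool_pos': array([ 0.22285958, -0.55653006,  0.22200937]), 'ee_rot': array([[ 9.28361702e-01,  3.71677829e-01, -3.75644120e-04],
       [ 3.71677988e-01, -9.28360746e-01,  1.34075835e-03],
       [ 1.49596897e-04, -1.38432736e-03, -9.99999031e-01]]), 'wrist_force': array([ 0.05248804, -0.35265282,  0.60785894]), 'ft_torque': array([-0.03725784, -0.03038972, -0.01560444]), 'grasp_force': 0.0, 'width': 0.08741991092764106}
```

View pics/top0.png

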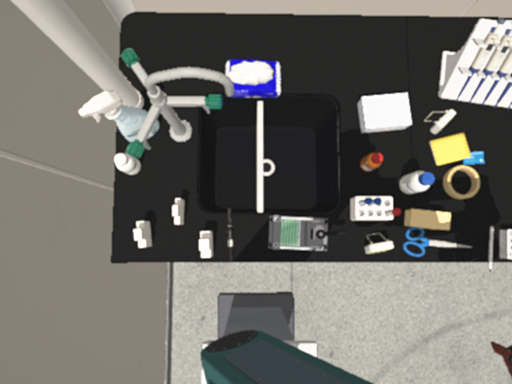

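View pics/side0.png

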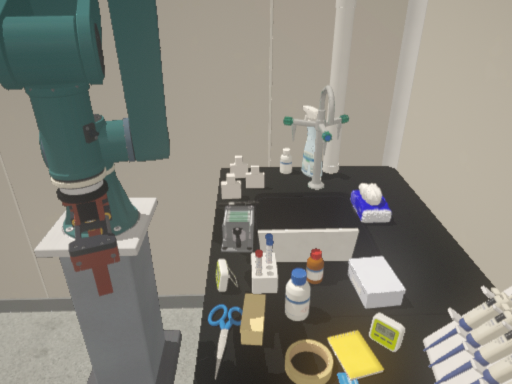

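The top view shows the caster near (298,233), three white fillers at (143,233), (178,210) and (206,243), the white bottle at (127,163), the brown one at (371,161) and the timer at (380,243). The lever points right at (322,235).

```bash
python3 - <<'E'
from h import *
import pickle
a=pickle.load(open("top0.pkl","rb"));b=pickle.load(open("side0.pkl","rb"))
A=cv2.resize(a["pixels"][195:265,120:345],None,fx=3.5,fy=3.5,interpolation=cv2.INTER_CUBIC)
B=cv2.resize(b["pixels"][145:255,205:305],None,fx=3.2,fy=3.2,interpolation=cv2.INTER_CUBIC)
im=np.zeros((A.shape[0]+B.shape[0],800,3),np.uint8);im[:A.shape[0],:A.shape[1]]=A;im[A.shape[0]:,:B.shape[1]]=B
cv2.imwrite("pics/crop1.png",im);print(im.shape,A.shape)
for uv in [(143,225),(178,203),(206,235),(298,233)]: print(uv,onz(a,uv,0.06))
# tab masks top
g=cv2.inRange(a["pixels"],(185,185,185),(255,255,255))
n,l,s,ce=cv2.connectedComponentsWithStats(g)
for i in range(1,n):
    if s[i][4]>30 and s[i][1]>190 and s[i][0]<260: print(s[i],ce[i])
E
```

```text
(597, 800, 3) (245, 788, 3)
(143, 225) [0.47522985 0.31180138 0.06      ]
(178, 203) [0.53433294 0.21997578 0.06      ]
(206, 235) [0.44847667 0.14355753 0.06      ]
(298, 233) [ 0.45358579 -0.10355052  0.06      ]
[172 204   8  21 117] [175.41880342 214.24786325]
[133 221  14  27 193] [139.05181347 235.33678756]
[200 231  10   7  38] [203.57894737 232.84210526]
[199 238  12  20 193] [204.38860104 247.9119171 ]
[198 369   9  15  72] [202.23611111 376.61111111]
```

View pics/crop1.png

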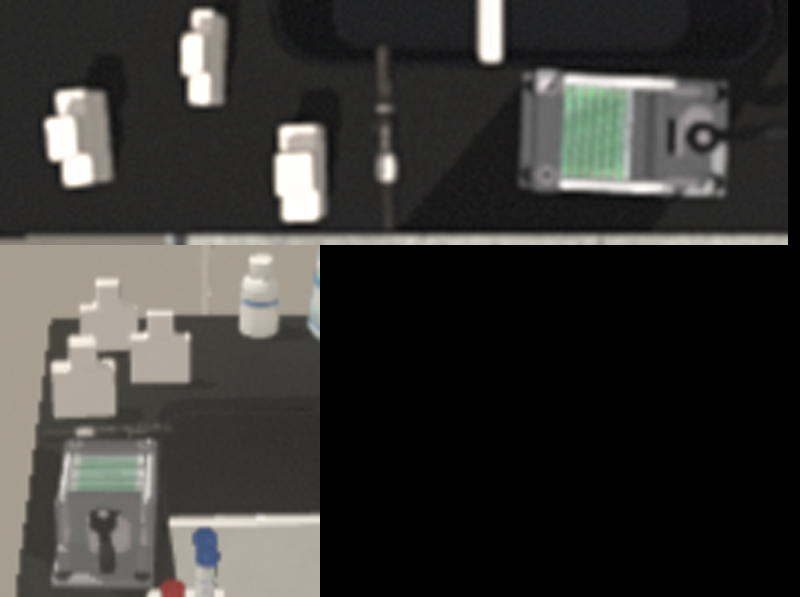

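The crop shows the filler tabs at crop (62,138), (192,50) and (295,165), the cassettes in green at 562–632, and the lever at 700–740. I'll work out the wrist camera geometry and then move over the caster.

```bash
python3 - <<'E'
from h import *
import pickle
a=pickle.load(open("top0.pkl","rb"));w=pickle.load(open("wrist0.pkl","rb"))
print(np.round(w["R"],3),w["camera_matrix"])
s=state(); T=s["ee_rot"]; p=-np.array(w["R"]).T@w["t"]
print("cam in tool",T.T@(p-s["tool_pos"]), "view axis in tool",T.T@np.array(w["R"])[2])
# caster corners from crop px at z .065 & pin
f=lambda u,v,z: np.round(onz(a,(120+(u+.5)/3.5-.5,195+(v+.5)/3.5-.5),z),4)
print("corner far-left",f(545,73,.066),"fr",f(727,82,.008),"nl",f(545,187,.066),"nr",f(727,195,.008))
print("pin",f(702,136,.06), "lever",f(735,133,.06))
for u,v in [(62,138),(192,55),(295,170)]: print("tab",f(u,v,.092))
for uv in [(380,243),(371,161),(127,163),(405,185)]: print(onz(a,uv,.05))
E
```

```text
[[ 0.372 -0.928 -0.002]
 [-0.883 -0.354  0.307]
 [-0.285 -0.112 -0.952]] [[307.80063001   0.         258.14883992]
 [  0.         307.80063001 191.69089581]
 [  0.           0.           1.        ]]
cam in tool [ 0.08480484  0.00041428 -0.16213252] view axis in tool [-3.06833889e-01 -5.23847486e-04  9.51762938e-01]
corner far-left [ 0.5004 -0.0423  0.066 ] fr [ 0.4958 -0.195   0.008 ] nl [ 0.4137 -0.0418  0.066 ] nr [ 0.4046 -0.1932  0.008 ]
pin [ 0.4522 -0.1637  0.06  ] lever [ 0.4545 -0.1893  0.06  ]
tab [0.4513 0.3162 0.092 ]
tab [0.5125 0.2223 0.092 ]
tab [0.4276 0.1448 0.092 ]
[ 0.42620722 -0.32912063  0.05      ]
[ 0.65338231 -0.31161199  0.05      ]
[0.64508842 0.36354441 0.05      ]
[ 0.58604931 -0.40472216  0.05      ]
```

Request:
servo_tool:
  targets: [0.5,0.5,0.05,-0.1,-1,1,1,0.1,-0.242,-1,1,1,0.1,-0.242,-1,1,1,0.1,-0.242,-1,1,1,0.1,-0.242,-1]

```text
t: 0.78
tool_pos: [0.4245, -0.3546, 0.2427]
ee_rot: [[1.0, 0.003, 0.0], [0.003, -1.0, 0.001], [0.0, -0.001, -1.0]]
wrist_force: [1.0, 0.1, 0.5]
width: 0.0879
grasp_force: 0.0
```

Request:
servo_tool:
  targets: [0.23,1,0,0,-1,0.23,1,0,0,-1,0.23,1,0,0,-1,0.23,1,0,0,-1,0.23,1,0,0,-1]

```text
t: 1.4
tool_pos: [0.4691, -0.1565, 0.2426]
ee_rot: [[1.0, 0.003, -0.0], [0.003, -1.0, -0.0], [-0.0, 0.0, -1.0]]
wrist_force: [0.7, -1.1, -0.0]
width: 0.0876
grasp_force: 0.0
```

Request:
servo_tool:
  targets: [0,0.28,0,0,-1,0,0.28,0,0,-1]

```text
t: 1.65
tool_pos: [0.4684, -0.1004, 0.2424]
ee_rot: [[1.0, 0.002, -0.001], [0.002, -1.0, 0.001], [-0.001, -0.001, -1.0]]
wrist_force: [-0.6, -0.4, 0.2]
width: 0.0878
grasp_force: 0.0
```

```bash
python3 - <<'E'
from h import *
import pickle
c=viewer.camera("wrist");pickle.dump(c,open("w1.pkl","wb"));print(state()["tool_pos"],state()["t"])
cv2.imwrite("pics/w1.png",c["pixels"])
E
```

```text
[ 0.46892618 -0.1018202   0.24258866] 1.7
```

View pics/w1.png

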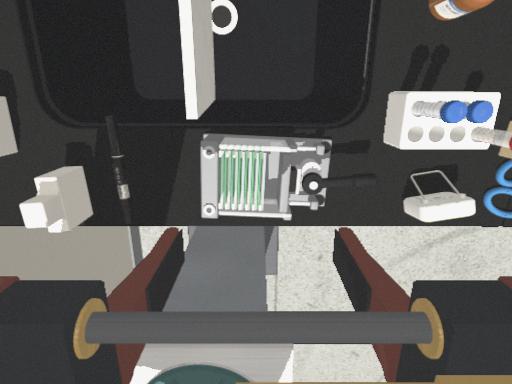

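Wrist view: the caster spans (200–330, 135–218), the cassettes end near u=267, the plate is near u=282–292, the pin is at (313,183) and the lever tip at (365,182). I'll move closer to measure the gap.

Request:
servo_tool:
  targets: [-0.145,-0.065,-0.5,0,-1,-0.145,-0.065,-0.5,0,-1,-0.145,-0.065,-0.5,0,-1]

```text
t: 2.08
tool_pos: [0.437, -0.1151, 0.1404]
ee_rot: [[1.0, -0.002, -0.006], [-0.002, -1.0, 0.002], [-0.006, -0.002, -1.0]]
wrist_force: [-0.1, -0.5, 0.2]
width: 0.088
grasp_force: 0.0
```

```bash
python3 - <<'E'
from h import *
import pickle
c=viewer.camera("wrist");pickle.dump(c,open("w2.pkl","wb"));print(state()["tool_pos"],state()["t"])
r=[int(x) for x in (*proj(c,[.51,-.01,.06]),*proj(c,[.40,-.24,.06]))];print(r)
A=c["pixels"][r[1]-5:r[3]+5,r[0]:r[2]];A=cv2.resize(A,None,fx=2.4,fy=2.4,interpolation=cv2.INTER_CUBIC);cv2.imwrite("pics/w2.png",A[:600,:800]);print(A.shape)
E
```

```text
[ 0.43948222 -0.11557523  0.14225432] 2.125
[119, 108, 401, 238]
(336, 677, 3)
```

View pics/w2.png

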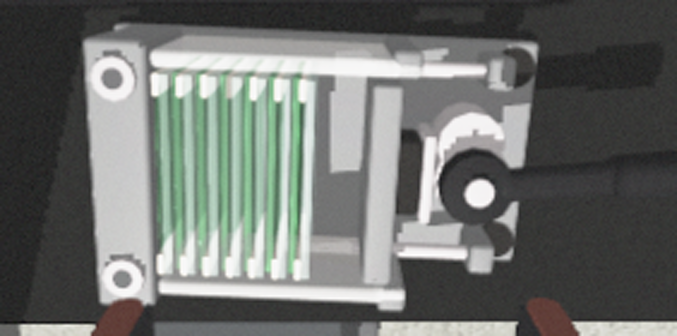

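The gap lies between the cassette face at crop u≈316 (top) to 309 (bottom) and the plate face at 376 to 364. The pin is at crop (480,190) and the end wall at 85–155.

```bash
python3 - <<'E'
from h import *
import pickle
c=pickle.load(open("w2.pkl","rb"));w1=pickle.load(open("w1.pkl","rb"))
P=lambda u,v:(119+(u+.5)/2.4-.5,103+(v+.5)/2.4-.5)
f=lambda n,u,v,z:print(n,np.round(onz(c,P(u,v),z),4))
f("cas top",316,75,.061);f("cas bot",309,276,.061)
f("plate top face",376,87,.064);f("plate bot face",364,282,.064)
f("plate top back",403,87,.064);f("plate bot back",390,282,.064)
f("wall",85,40,.066);f("wall",100,303,.066);f("wall in",150,38,.066);f("wall in",157,298,.066)
f("pin",480,190,.07); f("lever",600,178,.06); f("lever",672,174,.06)
f("wallscrew1",112,78,.068);f("wallscrew2",122,278,.068)
g=cv2.cvtColor(c["pixels"],cv2.COLOR_BGR2GRAY).astype(int)
for v in [145,160,180,195,210]:
    print(v,[(u,g[v,u]) for u in range(240,292)][::1] if v==180 else "")
# lever in w1
g=cv2.cvtColor(w1["pixels"],cv2.COLOR_BGR2GRAY);print(g[180:186,330:385])
E
```

```text
cas top [ 0.4908 -0.1095  0.061 ]
cas bot [ 0.4204 -0.1063  0.061 ]
plate top face [ 0.4874 -0.1288  0.064 ]
plate bot face [ 0.4194 -0.1256  0.064 ]
plate top back [ 0.4874 -0.1374  0.064 ]
plate bot back [ 0.4194 -0.1347  0.064 ]
wall [ 0.5025 -0.0375  0.066 ]
wall [ 0.4123 -0.0331  0.066 ]
wall in [ 0.5031 -0.0579  0.066 ]
wall in [ 0.4142 -0.0532  0.066 ]
pin [ 0.4547 -0.163   0.07  ]
lever [ 0.4559 -0.2055  0.06  ]
lever [ 0.4573 -0.2297  0.06  ]
wallscrew1 [ 0.491  -0.0454  0.068 ]
wallscrew2 [ 0.4227 -0.0423  0.068 ]
145 
160 
180 [(240, np.int64(166)), (241, np.int64(178)), (242, np.int64(157)), (243, np.int64(98)), (244, np.int64(116)), (245, np.int64(191)), (246, np.int64(232)), (247, np.int64(231)), (248, np.int64(209)), (249, np.int64(132)), (250, np.int64(120)), (251, np.int64(116)), (252, np.int64(116)), (253, np.int64(117)), (254, np.int64(117)), (255, np.int64(116)), (256, np.int64(115)), (257, np.int64(113)), (258, np.int64(118)), (259, np.int64(115)), (260, np.int64(113)), (261, np.int64(114)), (262, np.int64(115)), (263, np.int64(114)), (264, np.int64(113)), (265, 
[... 923 characters left out ...]
9 56 50 54]
 [63 61 62 61 59 60 61 63 62 60 60 62 58 59 60 61 60 63 58 58 59 55 56 53
  56 59 59 59 68 67 63 63 62 63 61 62 62 61 59 61 59 62 57 58 58 61 52 57
  51 54 56 56 55 54 53]
 [60 65 60 63 58 64 63 60 62 63 61 59 57 56 61 63 61 63 64 59 64 62 59 49
  60 57 61 66 65 63 61 65 65 62 64 66 66 63 60 63 61 64 61 58 62 59 52 54
  56 54 59 57 58 58 58]
 [63 64 64 65 62 65 65 62 61 63 63 67 63 64 62 61 63 62 65 60 59 63 57 49
  53 59 59 65 67 64 62 63 62 59 59 59 63 61 58 57 59 59 60 62 59 57 57 56
  52 51 56 55 54 58 55]
 [65 69 61 64 65 65 64 61 61 60 62 60 62 61 61 58 60 61 61 62 61 61 57 49
  53 55 61 65 65 62 60 62 58 60 56 55 57 60 58 54 58 54 58 57 59 56 55 53
  53 56 56 58 58 56 57]]
```

Request:
servo_tool:
  targets: [0,0.2,-0.15,0,-1,0,0.2,-0.15,0,-1,0,0.2,-0.15,0,-1]

```text
t: 2.5
tool_pos: [0.4422, -0.0752, 0.1143]
ee_rot: [[1.0, 0.001, 0.003], [0.001, -1.0, -0.001], [0.003, 0.001, -1.0]]
wrist_force: [0.3, -0.5, 0.4]
width: 0.0881
grasp_force: 0.0
```

```bash
python3 - <<'E'
from h import *
import pickle
c=viewer.camera("wrist");pickle.dump(c,open("w3.pkl","wb"));print(state()["tool_pos"],state()["t"])
r=[int(x) for x in (*proj(c,[.50,-.07,.06]),*proj(c,[.41,-.15,.06]))];print(r)
A=c["pixels"][r[1]-5:r[3]+5,r[0]:r[2]];A=cv2.resize(A,None,fx=4,fy=4,interpolation=cv2.INTER_CUBIC);cv2.imwrite("pics/w3.png",A[:600,:800]);print(A.shape)
g=cv2.GaussianBlur(cv2.cvtColor(c["pixels"],cv2.COLOR_BGR2GRAY),(1,5),0).astype(int)
for x in (.475,.45,.435):
    u0,v=[int(round(k)) for k in proj(c,[x,-.105,.061])]
    print("row",v,u0,g[v,u0-10:u0+45])
    for u in range(u0-6,u0+40,4): print(u,np.round(onz(c,(u,v),.061)[1],4),end="; ")
E
```

```text
[ 0.44217983 -0.07530162  0.11425225] 2.55
[250, 133, 352, 249]
(504, 408, 3)
row 169 299 [200 212 218 215 200 196 191 173 168 169 190 236 247 246 244 231 222 222
 221 223 223 222 222 222 222 221 216 174 124 124 122 125 124 123 125 125
 125 124 124 125 125 132 137 128 133 133 132 133 131 133 130 132 132 131
 131]
293 -0.1007; 297 -0.1036; 301 -0.1064; 305 -0.1093; 309 -0.1122; 313 -0.1151; 317 -0.1179; 321 -0.1208; 325 -0.1237; 329 -0.1266; 333 -0.1294; 337 -0.1323; row 202 298 [216 218 209 200 194 178 169 168 183 226 242 240 229 164 132 131 132 132
 132 130 133 131 131 131 126 116 113 116 124 124 124 123 122 125 123 125
 125 124 126 164 210 221 222 222 221 221 221 219 218 218 216 204 157  74
  74]
292 -0.1008; 296 -0.1038; 300 -0.1068; 304 -0.1098; 308 -0.1127; 312 -0.1157; 316 -0.1187; 320 -0.1217; 324 -0.1246; 328 -0.1276; 332 -0.1306; 336 -0.1336; row 220 297 [213 209 206 204 197 189 195 195 221 242 241 239 226 200 198 200 199 199
 198 198 199 196 191 183 172 172 153 124 113 114 117 125 124 124 125 125
 123 136 176 212 222 222 222 220 220 219 218 217 216 213 200 201 209 210
 211]
291 -0.1006; 295 -0.1036; 299 -0.1066; 303 -0.1097; 307 -0.1127; 311 -0.1157; 315 -0.1188; 319 -0.1218; 323 -0.1248; 327 -0.1279; 331 -0.1309; 335 -0.1339;
```

View pics/w3.png

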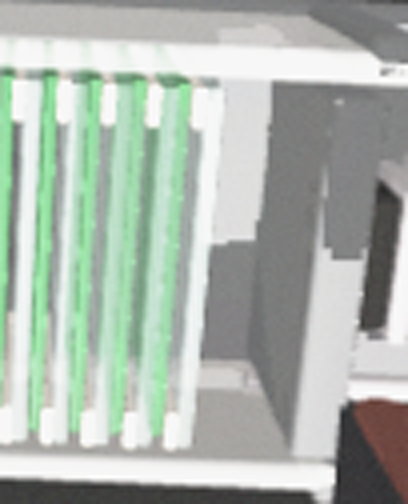

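Row 202 gives the cassette top edge at y≈-0.1074 and the plate face at y≈-0.1264, a gap of about 19 mm. So the thin filler (14 mm) is the right one: 20 mm does not fit, and the slack is about 5 mm. Next I'll look at the fillers.

Request:
servo_tool:
  targets: [0,0,0.3,0,-1,0,0.5,0.6,0,-1,0.05,1,0.73,0,-1,0.05,1,0.73,0,-1,0.05,1,0.73,0,-1,0.05,1,0.73,0,-1]

```text
t: 3.3
tool_pos: [0.4518, 0.1271, 0.2609]
ee_rot: [[1.0, 0.003, 0.005], [0.003, -1.0, 0.001], [0.005, -0.001, -1.0]]
wrist_force: [-0.3, -0.1, -0.2]
width: 0.0879
grasp_force: 0.0
```

Request:
servo_tool:
  targets: [0,0.47,0,0,-1,0,0.47,0,0,-1,0,0.47,0,0,-1]

```text
t: 3.68
tool_pos: [0.4505, 0.2199, 0.2587]
ee_rot: [[1.0, 0.002, 0.0], [0.002, -1.0, -0.0], [0.0, 0.0, -1.0]]
wrist_force: [-0.7, -0.1, -0.4]
width: 0.0879
grasp_force: 0.0
```

```bash
python3 - <<'E'
from h import *
import pickle
c=viewer.camera("wrist");pickle.dump(c,open("w4.pkl","wb"));print(state()["tool_pos"],state()["t"])
cv2.imwrite("pics/w4.png",cv2.resize(c["pixels"][:300],None,fx=1.5,fy=1.5))
E
```

```text
[0.45030695 0.21885823 0.2585845 ] 3.725
```

View pics/w4.png

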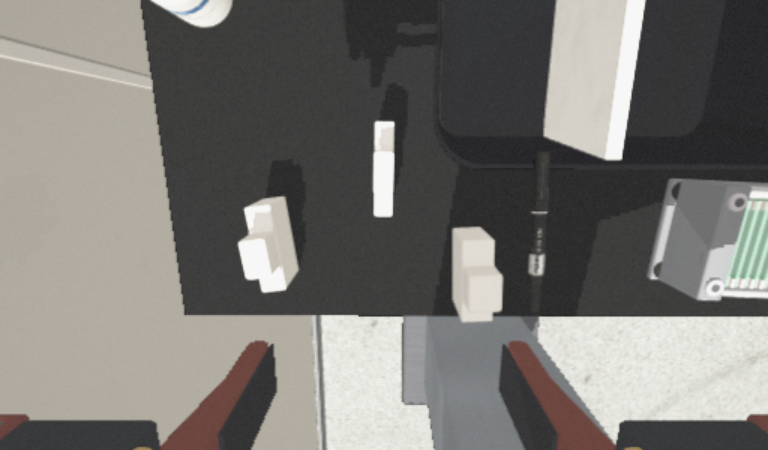

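The view shows the fillers at crop (268,250) (mid or thick), (383,170) (the thinnest, about 14 mm) and (477,275). The thin one is between the other two, well clear of them. I'll measure it now.

```bash
cat >> h.py <<'E'
def blob(c,near,thr=150):
    g=cv2.cvtColor(c["pixels"],cv2.COLOR_BGR2GRAY); m=(g>thr).astype(np.uint8)
    n,l,s,ce=cv2.connectedComponentsWithStats(m)
    i=l[int(near[1]),int(near[0])]; return g,(l==i),s[i]
def edges(g,v,u0,u1,thr=150):
    r=g[v,u0:u1].astype(float);k=np.where(r>thr)[0];a,b=k[0],k[-1]
    L=u0+a-(r[a]-thr)/(r[a]-r[a-1]);R=u0+b+(r[b]-thr)/(r[b]-r[b+1]);return L,R
E
python3 - <<'E'
from h import *
import pickle
c=pickle.load(open("w4.pkl","rb"))
g,m,s=blob(c,(255,120));print(s)
for v in range(s[1]-1,s[1]+s[3]+2):
    if s[1]<=v<s[1]+s[3]:
        L,R=edges(g,v,s[0]-8,s[0]+s[2]+8); 
        print(v,round(L,1),round(R,1),g[v,253:258].mean(), [np.round(onz(c,((L+R)/2,v),z)[:2],4) for z in (.06,.092)], round(onz(c,(L,v),.092)[1]-onz(c,(R,v),.092)[1],4))
E
```

```text
[249  81  14  64 852]
81 249.5 262.3 245.2 [array([0.5476, 0.2221]), array([0.5465, 0.2219])] 0.0129
82 249.1 262.6 247.0 [array([0.5466, 0.2222]), array([0.5456, 0.222 ])] 0.0135
83 249.1 262.6 247.0 [array([0.5455, 0.2223]), array([0.5446, 0.222 ])] 0.0136
84 249.1 262.4 247.0 [array([0.5445, 0.2223]), array([0.5437, 0.2221])] 0.0134
85 249.1 262.3 240.8 [array([0.5434, 0.2224]), array([0.5427, 0.2222])] 0.0133
86 249.1 262.3 228.6 [array([0.5424, 0.2224]), array([0.5418, 0.2222])] 0.0134
87 249.1 262.3 228.0 [array([0.5413, 0.2224]), array([0.5408, 0.2222])] 0.0133
88 249.1 262.2 228.0 [array([0.5403, 0.2224]), array([0.5398, 0.2222])] 0.0133
89 249.1 262.2 227.8 [array([0.5392, 0.2225]), array([0.5389, 0.2222])] 0.0133
90 249.1 262.2 228.0 [array([0.5382, 0.2225]), array([0.5379, 0.2222])] 0.0133
91 249.1 262.2 225.8 [array([0.5371, 0.2225]), array([0.537 , 0.2222])] 0.0133
92 249.1 262.2 223.2 [array([0.536 , 0.2224]), array([0.536 , 0.2222])] 0.0133
93 248.9 262.2 223.6 [array([0.535 , 0.2225]), array([0.535 , 0.2223])] 0.0135
94 248.9 262.1 223.4 [array([0.5339, 0.2226]), arra
[... 3320 characters left out ...]
.0 [array([0.4873, 0.2232]), array([0.4916, 0.2229])] 0.0138
137 248.5 261.5 247.0 [array([0.4862, 0.2232]), array([0.4905, 0.2229])] 0.0138
138 248.5 261.5 247.0 [array([0.485 , 0.2232]), array([0.4895, 0.2229])] 0.0138
139 248.5 261.5 247.0 [array([0.4838, 0.2232]), array([0.4884, 0.2229])] 0.0138
140 248.5 261.5 247.0 [array([0.4827, 0.2232]), array([0.4874, 0.2229])] 0.0138
141 248.5 261.5 247.0 [array([0.4815, 0.2233]), array([0.4863, 0.2229])] 0.0139
142 248.5 261.5 247.0 [array([0.4803, 0.2233]), array([0.4852, 0.2229])] 0.0139
143 248.8 261.3 247.0 [array([0.4792, 0.2232]), array([0.4842, 0.2229])] 0.0133
144 250.2 260.3 196.2 [array([0.478 , 0.2229]), array([0.4831, 0.2226])] 0.0108
```

Request:
servo_tool:
  targets: [0.315,0.019,-0.3,-0.012,0,0.315,0.019,-0.3,-0.012,0,0.315,0.019,-0.3,-0.012,0,0.315,0.019,-0.3,-0.012,0]

```text
t: 4.22
tool_pos: [0.5127, 0.2225, 0.1992]
ee_rot: [[1.0, -0.019, -0.0], [-0.019, -1.0, -0.0], [-0.0, 0.0, -1.0]]
wrist_force: [0.1, -0.8, 0.2]
width: 0.0514
grasp_force: 0.0
```

```bash
python3 - <<'E'
from h import *
import pickle
c=viewer.camera("wrist");pickle.dump(c,open("w5.pkl","wb"));s=state();print(s["tool_pos"],s["t"],s["width"],s["ee_rot"][:2,:2])
c4=pickle.load(open("w4.pkl","rb"))
p=proj(c,[.513,.2226,.09]);g,m,st=blob(c,p);print(p,st)
for v in range(st[1],st[1]+st[3],3):
    L,R=edges(g,v,st[0]-8,st[0]+st[2]+8); q=[onz(c,((L+R)/2,v),z)[:2] for z in (.06,.092)]
    print(v,round(L,1),round(R,1),g[v,int((L+R)/2)],np.round(q,4).tolist())
E
```

```text
[0.51268185 0.222924   0.1995864 ] 4.275 0.04709004163914438 [[ 0.99981977 -0.0189759 ]
 [-0.01897597 -0.99981993]]
[257.53979321 188.66771165] [ 250  138   16   75 1097]
138 251.6 263.2 190 [[0.5553, 0.222], [0.5598, 0.2218]]
141 251.1 263.5 204 [[0.5524, 0.2221], [0.5572, 0.222]]
144 250.6 264.1 203 [[0.5495, 0.2221], [0.5546, 0.2219]]
147 249.6 264.6 247 [[0.5465, 0.2224], [0.552, 0.2222]]
150 249.6 264.3 241 [[0.5436, 0.2226], [0.5493, 0.2224]]
153 249.6 264.3 220 [[0.5406, 0.2227], [0.5467, 0.2225]]
156 249.6 264.3 220 [[0.5376, 0.2228], [0.544, 0.2225]]
159 249.6 264.3 221 [[0.5346, 0.2228], [0.5413, 0.2225]]
162 249.8 264.3 222 [[0.5315, 0.2228], [0.5385, 0.2225]]
165 250.0 264.3 218 [[0.5285, 0.2228], [0.5358, 0.2225]]
168 250.4 264.2 203 [[0.5254, 0.2227], [0.5331, 0.2224]]
171 250.1 264.3 203 [[0.5223, 0.2228], [0.5303, 0.2225]]
174 249.5 264.7 245 [[0.5192, 0.2229], [0.5275, 0.2227]]
177 249.3 265.0 247 [[0.516, 0.223], [0.5247, 0.2227]]
180 249.4 265.0 247 [[0.5129, 0.223], [0.5219, 0.2227]]
183 249.4 265.0 247 [[0.5097, 0.2231], [0.519, 0.2228]]
186 249.4 264.9 247 [[0.5065, 0.2232], [0.5162, 0.2229]]
189 249.4 265.0 247 [[0.5033, 0.2232], [0.5133, 0.2229]]
192 249.4 265.0 247 [[0.5001, 0.2233], [0.5104, 0.223]]
195 249.4 264.9 247 [[0.4968, 0.2234], [0.5075, 0.2231]]
198 249.5 264.9 247 [[0.4935, 0.2234], [0.5046, 0.2231]]
201 249.5 264.8 247 [[0.4902, 0.2235], [0.5016, 0.2232]]
204 250.1 264.5 247 [[0.4869, 0.2234], [0.4987, 0.2231]]
207 250.2 264.5 247 [[0.4836, 0.2234], [0.4957, 0.2231]]
210 250.3 264.5 247 [[0.4802, 0.2235], [0.4927, 0.2232]]
```

```bash
python3 - <<'E'
from h import *
import pickle
c4=pickle.load(open("w4.pkl","rb"));c5=pickle.load(open("w5.pkl","rb"))
print(tri(c4,(255.4,100.5),c5,(257.2,172.5)),tri(c4,(255,127.6),c5,(257.2,202.5)),tri(c4,(255,143.9),c5,(257.3,212.5)))
w2=pickle.load(open("w2.pkl","rb"));w3=pickle.load(open("w3.pkl","rb"))
# cassette edge & plate edge, same x row
v3=202
for n,u2,u3,z in(("cass",248.7,300.8,.061),("plate",271.9,327.3,.064)):
    X=onz(w3,(u3,v3),z); print(n,X,proj(w2,X))
E
```

```text
(array([0.52758351, 0.22256107, 0.08685034]), np.float64(0.00013218730888531397)) (array([0.50043963, 0.2230206 , 0.09279437]), np.float64(0.00028023744500043425)) (array([0.47858747, 0.22338943, 0.06300169]), np.float64(0.00039463927078334346))
cass [ 0.44986062 -0.10738043  0.061     ] [248.32512269 184.46820688]
plate [ 0.45094855 -0.12637758  0.064     ] [271.70072487 184.23010748]
```

Request:
servo_tool:
  targets: [0,0,-0.3,0,0,0,0,-0.55,0,0,0,0,-0.675,0,0,0,0,-0.675,0,0,0,0,-0.675,0,1,0,0,-0.675,0,1,0,0,-0.675,0,1,0,0,-0.675,0,1,0,0,-0.675,0,1]
  newtons: 25

```text
t: 5.4
tool_pos: [0.5136, 0.224, 0.0646]
ee_rot: [[1.0, -0.018, 0.001], [-0.018, -1.0, 0.001], [0.001, -0.001, -1.0]]
wrist_force: [-1.5, -0.5, 7.6]
width: 0.014
grasp_force: 25.0
```

Request:
servo_tool:
  targets: [0,0,0.25,0,1,0,0,0.55,0,1,0,-0.3,0.6,0,1,-0.1,-0.6,0.6,-0.019,1,-0.2,-0.9,0.6,-0.019,1,-0.3,-1,0.6,-0.019,1,-0.3,-1,0.6,-0.019,1]

```text
t: 6.28
tool_pos: [0.4514, 0.0227, 0.1836]
ee_rot: [[0.999, -0.051, -0.001], [-0.051, -0.999, 0.0], [-0.001, -0.0, -1.0]]
wrist_force: [-0.6, 0.3, -0.6]
width: 0.0143
grasp_force: 25.0
```

Request:
servo_tool:
  targets: [0,-0.3,0,0,1,0,-0.6,0,0,1,0,-0.7,0,0,1,0,-0.7,0,0,1,0,-0.7,0,0,1]

```text
t: 6.9
tool_pos: [0.4534, -0.115, 0.1835]
ee_rot: [[0.999, -0.047, -0.0], [-0.047, -0.999, 0.001], [-0.0, -0.001, -1.0]]
wrist_force: [-0.2, 0.8, -1.2]
width: 0.0137
grasp_force: 25.0
```

```bash
python3 - <<'E'
from h import *
import pickle
c=viewer.camera("wrist");pickle.dump(c,open("w6.pkl","wb"));s=state();print(s["tool_pos"],s["t"],s["width"],np.round(s["ee_rot"],3),s["wrist_force"])
c2=viewer.camera("top");pickle.dump(c2,open("t6.pkl","wb"))
A=np.hstack([cv2.resize(c["pixels"][80:300,120:420],None,fx=2,fy=2),cv2.resize(c2["pixels"][200:260,270:320],(200,240))]) if 0 else cv2.resize(c["pixels"][80:340,100:420],None,fx=2.3,fy=2.3,interpolation=cv2.INTER_CUBIC)
cv2.imwrite("pics/w6.png",A);print(A.shape)
E
```

```text
[ 0.45319871 -0.11479423  0.18350117] 6.95 0.013603648674726767 [[ 0.999 -0.047 -0.   ]
 [-0.047 -0.999  0.001]
 [-0.    -0.001 -1.   ]] [ 0.31230836 -0.93548782 -1.10275322]
(598, 736, 3)
```

View pics/w6.png

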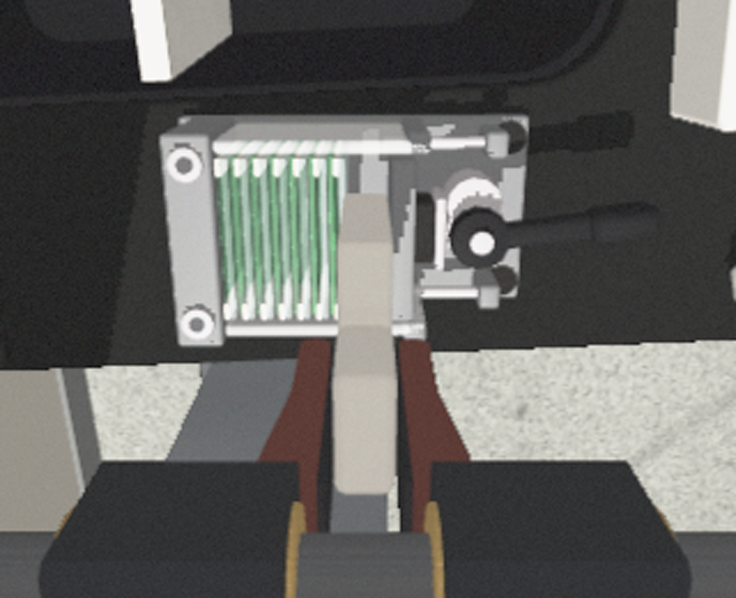

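The view shows the filler in the fingers at crop (366,215–330), parallel to the gap, with the wall screws at (183,165) and (196,323) and the cassette edge at u≈345. I'll check the caster centre from this view.

```bash
python3 - <<'E'
from h import *
import pickle
c=pickle.load(open("w6.pkl","rb"))
P=lambda u,v:(100+(u+.5)/2.3-.5,80+(v+.5)/2.3-.5)
for n,u,v,z in [("s1",183,165,.068),("s2",196,323,.068),("wi1",208,137,.066),("wi2",222,344,.066),("cas",346,160,.061),("filler far L",345,195,.119+.06),("far R",389,195,.179),("plate far R",414,160,.064),("plate near R",410,320,.064),("rodfar",430,146,.06),("rodnear",425,330,.06)]:
    print(n,np.round(onz(c,P(u,v),z),4))
E
```

```text
s1 [ 0.4905 -0.0452  0.068 ]
s2 [ 0.4229 -0.0422  0.068 ]
wi1 [ 0.5008 -0.0559  0.066 ]
wi2 [ 0.4117 -0.0517  0.066 ]
cas [ 0.4883 -0.1095  0.061 ]
filler far L [ 0.5005 -0.113   0.179 ]
far R [ 0.5    -0.1235  0.179 ]
plate far R [ 0.4875 -0.1368  0.064 ]
plate near R [ 0.4183 -0.1333  0.064 ]
rodfar [ 0.4922 -0.1436  0.06  ]
rodnear [ 0.4116 -0.1399  0.06  ]
```

Request:
servo_tool:
  targets: [0,-0.006,-0.15,0,1,0,-0.006,-0.24,0,1,0,-0.006,-0.24,0,1,0,-0.006,-0.27,0,1,0,-0.006,-0.3,0,1,0,-0.006,-0.33,0,1,0,-0.006,-0.36,0,1,0,-0.006,-0.36,0,1]

```text
t: 8.0
tool_pos: [0.4526, -0.1173, 0.1111]
ee_rot: [[0.999, -0.048, -0.001], [-0.048, -0.999, 0.0], [-0.001, -0.0, -1.0]]
wrist_force: [0.7, 0.4, -0.8]
width: 0.014
grasp_force: 25.0
```

Request:
servo_tool:
  targets: [0,0,-0.05,0,1,0,0,-0.1,0,1,0,0,-0.14,0,1,0,0,-0.17,0,1,0,0,-0.185,0,1,0,0,-0.195,0,1,0,0,-0.195,0,1]

```text
t: 8.88
tool_pos: [0.4532, -0.1175, 0.0728]
ee_rot: [[0.999, -0.048, 0.0], [-0.048, -0.999, -0.0], [0.0, 0.0, -1.0]]
wrist_force: [-0.5, -0.0, -0.9]
width: 0.0137
grasp_force: 25.0
```

Request:
servo_tool:
  targets: [0,0,-0.004,0,1,0,0,-0.008,0,1,0,0,-0.012,0,1]

```text
t: 9.25
tool_pos: [0.4534, -0.1176, 0.0724]
ee_rot: [[0.999, -0.048, 0.001], [-0.048, -0.999, -0.001], [0.001, 0.001, -1.0]]
wrist_force: [-7.8, 1.5, 34.1]
width: 0.0134
grasp_force: 25.0
```

Request:
servo_tool:
  targets: [0,0,0.008,0,1,0,0,0.008,0,0.2,0,0,0.008,0,0.2,0,0,0.008,0,0.2,0,0,0.3,0,0.2,0,0,0.5,0,0.2,0,0,0.5,0,0.2]

```text
t: 10.12
tool_pos: [0.4553, -0.1183, 0.1729]
ee_rot: [[0.999, -0.048, 0.006], [-0.048, -0.999, -0.002], [0.006, 0.002, -1.0]]
wrist_force: [0.4, 1.0, -0.5]
width: 0.035
grasp_force: 0.0
```

```bash
python3 - <<'E'
from h import *
import pickle
c=viewer.camera("wrist");pickle.dump(c,open("w7.pkl","wb"));s=state();print(s["tool_pos"],s["t"],s["width"])
A=cv2.resize(c["pixels"][60:300,110:430],None,fx=2.4,fy=2.4,interpolation=cv2.INTER_CUBIC)
cv2.imwrite("pics/w7.png",A)
E
```

```text
[ 0.45387727 -0.11776795  0.17114311] 10.175 0.035232754516622444
```

View pics/w7.png

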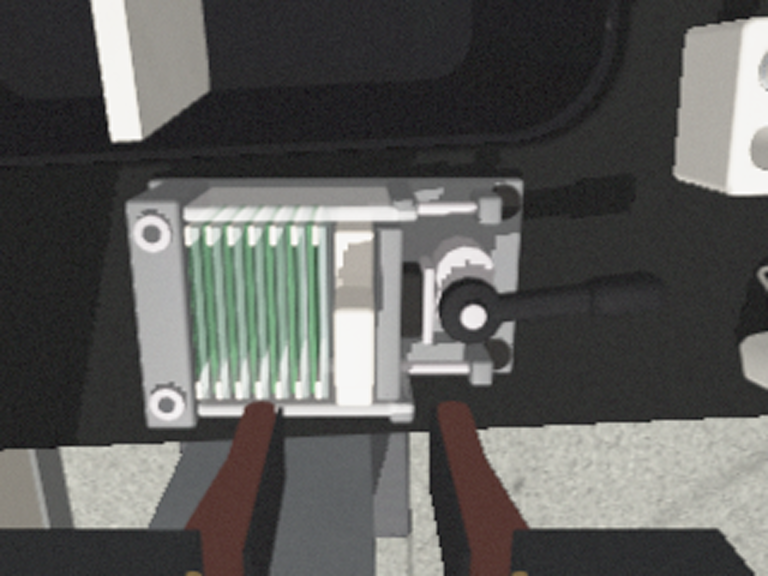

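The filler (crop 335–374, v 225–405) stands in the gap parallel to it, between the cassettes at u=328 and the plate at u=380. The pin is at (473,315), and the lever grip is at about (592–660, 275–310).

```bash
python3 - <<'E'
from h import *
import pickle
c=pickle.load(open("w7.pkl","rb"))
P=lambda u,v:(110+(u+.5)/2.4-.5,60+(v+.5)/2.4-.5)
for n,u,v,z in [("pin",473,315,.07),("pin",473,315,.066),("gripL",595,294,.065),("gripR",658,286,.065),("armL",510,305,.06),("fill far",353,230,.068),("fill near",353,405,.068)]:
    print(n,np.round(onz(c,P(u,v),z),4))
t=pickle.load(open("t6.pkl","rb"))
A=cv2.resize(t["pixels"][195:265,270:350],None,fx=8,fy=8,interpolation=cv2.INTER_CUBIC)
g=cv2.cvtColor(c["pixels"],cv2.COLOR_BGR2GRAY)
for u in range(346,392,4): print(u,g[164:196,u])
E
```

```text
pin [ 0.454 -0.163  0.07 ]
pin [ 0.4527 -0.1636  0.066 ]
gripL [ 0.4585 -0.2101  0.065 ]
gripR [ 0.4605 -0.2339  0.065 ]
armL [ 0.4541 -0.1789  0.06  ]
fill far [ 0.4881 -0.1193  0.068 ]
fill near [ 0.4183 -0.1159  0.068 ]
346 [47 48 48 49 48 44 50 46 49 48 46 55 52 47 44 40 36 43 44 51 53 56 54 52
 57 55 49 49 49 48 49 49]
350 [50 50 51 50 51 45 47 51 49 49 49 49 49 49 42 38 37 40 46 53 55 55 53 52
 59 51 48 52 51 47 47 48]
354 [46 50 49 48 49 47 47 45 50 51 50 49 42 37 32 35 40 50 43 55 51 49 54 53
 54 51 49 49 49 48 49 48]
358 [51 49 47 42 47 46 46 50 49 51 48 36 33 32 38 36 43 42 49 47 52 51 52 46
 47 53 52 46 48 48 51 43]
362 [48 49 43 48 47 50 51 46 46 47 44 35 35 38 30 43 48 47 51 55 59 54 58 57
 59 56 52 39 48 46 47 49]
366 [45 53 46 48 49 49 50 50 49 49 34 34 37 34 38 41 46 47 53 52 51 53 56 54
 58 51 55 47 44 48 50 49]
370 [43 51 49 51 47 46 44 46 49 43 35 34 37 37 41 44 43 50 53 54 51 55 55 54
 50 52 45 47 47 48 50 53]
374 [49 51 51 48 47 48 51 46 49 37 36 38 34 38 38 43 49 49 55 54 51 54 50 53
 49 49 50 50 48 52 49 49]
378 [49 51 48 47 50 50 44 50 44 40 36 35 34 39 41 46 44 47 50 54 52 54 52 53
 50 48 43 46 46 49 47 48]
382 [50 46 51 52 49 49 46 50 49 51 39 38 36 38 42 44 37 52 50 49 55 47 53 51
 54 49 47 51 50 52 48 49]
386 [50 47 47 46 52 48 52 49 50 47 49 51 46 44 42 41 47 46 43 47 47 48 49 45
 49 48 48 48 51 46 44 47]
390 [50 51 46 50 51 45 50 46 51 47 49 46 47 52 50 50 49 50 50 47 48 49 47 46
 51 49 48 48 48 49 48 50]
```

Request:
servo_tool:
  targets: [0,-0.2,0,-0.12,-0.2,0.015,-0.4,0,-0.24,-0.2,0.015,-0.53,0,-0.36,-0.2,0.015,-0.53,0,-0.48,-0.2,0.015,-0.53,0,-0.6,-0.2,0.015,-0.53,-0.1,-0.72,-0.2,0.015,-0.53,-0.2,-0.84,-0.2,0.015,-0.53,-0.3,-0.909,-0.2,0.015,-0.53,-0.3,-0.909,-0.2,0.015,-0.53,-0.3,-0.909,-0.2]

```text
t: 11.42
tool_pos: [0.4556, -0.2232, 0.1098]
ee_rot: [[0.097, -0.995, -0.001], [-0.995, -0.097, 0.001], [-0.001, 0.001, -1.0]]
wrist_force: [0.1, 0.3, 0.2]
width: 0.0528
grasp_force: 0.0
```

```bash
python3 - <<'E'
from h import *
import pickle
s=state();print(s["tool_pos"],s["t"],s["width"],np.round(s["ee_rot"],3),s["q"])
c=viewer.camera("wrist");pickle.dump(c,open("w8.pkl","wb"))
p=proj(c,[.4572,-.224,.065]);print(p)
g=cv2.cvtColor(c["pixels"],cv2.COLOR_BGR2GRAY)
u,v=[int(x) for x in p]
for dv in range(-24,25,6): print(v+dv,u-25,g[max(v+dv,0),u-25:u+26])
A=cv2.resize(c["pixels"],None,fx=1.5,fy=1.5);cv2.imwrite("pics/w8.png",A)
E
```

```text
[ 0.45562145 -0.22316495  0.1097614 ] 11.425 0.05279694345855484 [[ 0.097 -0.995 -0.001]
 [-0.995 -0.097  0.001]
 [-0.001  0.001 -1.   ]] [-3.39035315e+01  2.09736413e+01  1.05101087e+02  4.07933530e-03
  5.39987563e+01  1.40528739e+02]
[256.08461923 214.75386468]
190 231 [23 31 32 32 33 29 39 39 39 43 40 42 38 45 36 41 38 42 40 37 42 41 44 37
 37 33 36 35 35 30 33 40 44 46 41 39 44 41 43 40 37 41 41 39 37 37 41 43
 37 35 41]
196 231 [25 29 34 38 38 42 40 32 43 36 37 39 40 36 37 38 43 41 34 32 27 28 27 33
 34 26 33 33 31 29 26 25 33 34 19 28 29 35 41 43 36 39 42 43 40 40 35 46
 41 46 43]
202 231 [27 30 36 38 40 39 43 42 40 42 37 43 39 39 40 39 40 38 32 26 32 29 29 31
 33 26 28 32 32 28 28 27 33 30 26 27 25 34 36 41 39 38 40 42 44 33 38 39
 43 40 39]
208 231 [27 30 30 41 41 39 40 34 38 43 44 40 38 41 43 43 41 40 35 29 29 26 36 29
 29 31 24 35 32 27 32 22 32 26 32 29 32 36 38 42 40 44 43 39 42 43 44 41
 43 40 38]
214 231 [31 28 28 39 42 40 42 40 41 44 39 43 40 44 41 43 41 39 25 36 31 31 31 34
 31 33 29 26 32 35 33 27 26 39 28 26 35 43 37 38 44 42 42 43 43 41 41 39
 42 36 39]
220 231 [ 
[... 153 characters left out ...]
 37  33  43  42  40  39  43  44  40  40  42  41  37]
226 231 [ 86  87  88  88  86  86 108 142 144 145 144 142 143 145 142 143 145 133
  93  34  37  38  39  39  44  43  38  46  44  50  44  47  42  45  47  77
 124 147 145 142 140 143 138 134 132 131 132 130 127 123 122]
232 231 [ 86  86  84  86  85  88  85  94 101 102  99  99 102 120 144 143 144 144
 146 122  36  39  40  39  46  44  44  47  46  51  48  45  49  67 116 148
 146 145 144 146 145 145 145 146 147 144 145 147 148 147 148]
238 231 [ 88  85  87  86  86  85  84  87  85  85  86  84  84  86  85  86  84  84
  84  74  29  39  39  41  42  42  48  47  48  47  45  46  46  81 128 146
 145 144 145 148 145 146 145 144 144 147 128  86  86  85  89]
```

Request:
servo_tool:
  targets: [0,0,-0.15,0,-0.2,0,0,-0.3,0,-0.2,0,0,-0.34,0,-0.2,0,0,-0.34,0,1,0,0,-0.34,0,1,0,0,-0.34,0,1,0,0,-0.34,0,1,0,0,-0.34,0,1]
  newtons: 15

```text
t: 12.48
tool_pos: [0.4566, -0.2236, 0.0427]
ee_rot: [[0.094, -0.996, 0.001], [-0.996, -0.094, -0.001], [0.001, -0.001, -1.0]]
wrist_force: [0.7, 0.4, 2.5]
width: 0.0139
grasp_force: 15.0
```

Request:
servo_tool:
  targets: [0.041,0.007,0,0.089,1,0.081,0.019,0,0.178,1,0.12,0.037,0,0.267,1,0.154,0.06,0,0.357,1,0.186,0.088,0,0.446,1,0.186,0.088,0,0.446,1]

```text
t: 13.22
tool_pos: [0.4941, -0.206, 0.0427]
ee_rot: [[0.714, -0.7, 0.001], [-0.7, -0.714, -0.001], [0.002, -0.001, -1.0]]
wrist_force: [1.5, -0.1, 4.3]
width: 0.0141
grasp_force: 15.0
```

Request:
servo_tool:
  targets: [0.027,0.032,0,0.089,1,0.05,0.067,0,0.178,1,0.067,0.105,0,0.267,1,0.079,0.145,0,0.357,1,0.086,0.187,0,0.446,1,0.086,0.219,0,0.514,1,0.086,0.219,0,0.514,1]
  newtons: 20

```text
t: 14.1
tool_pos: [0.5113, -0.1621, 0.0427]
ee_rot: [[1.0, 0.029, 0.002], [0.029, -1.0, -0.0], [0.002, 0.0, -1.0]]
wrist_force: [2.7, 2.2, 4.6]
width: 0.0136
grasp_force: 20.0
```

Request:
servo_tool:
  targets: [0,0.008,0,0.01,1,0,0.015,0,0.02,1,0,0.022,0,0.03,1,0,0.022,0,0.03,1]

```text
t: 14.6
tool_pos: [0.5114, -0.1611, 0.0427]
ee_rot: [[0.997, 0.078, 0.002], [0.078, -0.997, -0.005], [0.002, 0.005, -1.0]]
wrist_force: [0.1, -13.7, 1.5]
width: 0.0141
grasp_force: 20.3
```

Request:
servo_tool:
  targets: [0,-0.008,0,-0.02,1,0,-0.012,0,-0.03,0.2,0,-0.012,0,-0.03,0.2,0,-0.012,0,-0.03,0.2,0,-0.012,0.2,-0.03,0.2,0,-0.012,0.5,-0.03,0.2,-0.15,0.1,0.75,-0.03,0.2,-0.15,0.1,0.75,-0.03,0.2,-0.15,0.1,0.75,-0.03,0.2]

```text
t: 15.72
tool_pos: [0.4794, -0.137, 0.1914]
ee_rot: [[0.999, 0.033, -0.002], [0.033, -0.999, 0.001], [-0.002, -0.001, -1.0]]
wrist_force: [-0.0, 0.3, 0.2]
width: 0.035
grasp_force: 0.0
```

```bash
python3 - <<'E'
from h import *
import pickle
s=state();print(s["tool_pos"],s["t"],s["width"],s["wrist_force"])
c=viewer.camera("wrist");t=viewer.camera("top");d=viewer.camera("side");pickle.dump((c,t,d),open("end.pkl","wb"))
A=cv2.resize(c["pixels"][60:270,100:430],None,fx=2,fy=2,interpolation=cv2.INTER_CUBIC)
f=lambda x,w:cv2.resize(x,(w,178),interpolation=cv2.INTER_CUBIC)
B=np.hstack([f(t["pixels"][150:260,115:420],440),f(d["pixels"][140:330,200:340],220)])
im=np.vstack([A,B]);cv2.imwrite("pics/end.png",im);print(im.shape)
E
```

```text
[ 0.47936775 -0.13695204  0.19141235] 15.725 0.03501847740610523 [-0.03517412  0.2754633   0.18015244]
(598, 660, 3)
```

View pics/end.png

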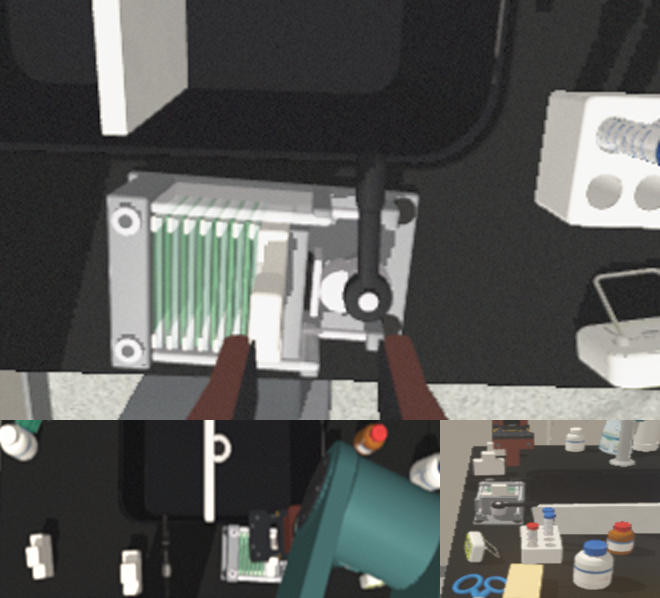

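The final view shows the lever pointing away from the robot at (370,230). The cassettes, filler (255–290) and plate are tight together, and the other fillers, the bottles and the timer are all standing.

```bash
python3 -c "
from plant import ticket; print(ticket.finish_job())"
```

```text
the job is handed in; nothing more can be done
None
```

The thin filler (14 mm, for a measured gap of about 19 mm) is standing on the caster floor, clamped tight with the cam lever closed against its stop; the other two fillers, the bottles and the timer are still standing, and the job is handed in.

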